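# Tare the stoppered measuring cylinder on the balance

### The arm

A 7-joint arm with a two-finger parallel gripper is mounted at the origin on the work surface. World frame = base frame: x ahead of the robot, y to its left, z up, the work surface at z = 0. Lengths are in m, angles in rad, forces in N, time in s.
With the tool pointing down it reaches from about 0.4 to 0.9 m from the base axis. Payload 5.6 kg.
Tool frame: the origin (TCP) lies midway between the tips of the shut fingers; the grasp point (between the pads) lies ctrl.grip_point_offset behind it (ctrl.grip_point_offset is the distance from the TCP to the grasp point, in m); z points along the fingers, y is the direction in which the jaws open and shut (so a half turn about z gives the same grasp; the last joint's range is limited). The gripper opens to 92 mm and grips with 3 to 60 N. Pads are 20 mm wide; open, the fingers measure 128 mm over their backs; the gripper's body (75 mm by 189 mm) begins 69 mm behind the grasp point.
Start: joints at [-1.291, 0.468, -0.012, 1.603, 0.006, 1.071, -0.056], TCP at [0.206, 0.616, 0.215] pointing down, gripper open.
Joint ranges: [-2.53, 2.53], [-0.31, 2.02], [-1.57, 1.55], [0.28, 2.44], [-1.29, 4.43], [0.15, 1.84], [-2.92, 2.92]. Speed limits (rad/s): [2.57, 2.57, 3.14, 3.14, 3.14, 3.14, 3.14].

### API

Orientations are given as a rotation vector (axis times angle).
In Python, from rig import ctrl, cams gives the robot as it stands.
- The arm moves only by the tool play_rows, never from a script. Its argument "increments" is text: rows parted by semicolons, each of 4 numbers parted by spaces: the shift along the tool's x, y, z in cm, then the turn about the tool's z in degrees. In form: x y z yaw; .... A call has 1 to 5 rows; each row shifts and turns the pose as measured when the row begins, along the tool's axes as they then stand; what a row does not reach is not made up. A row lasts 1/10 s, in which the tool goes at most 50 mm and 8.59 degrees, less where a joint would pass 70% of its speed; a pose out of reach is approached as far as the arm can. A call is refused whole if a number of a shift passes 5 or a number of a turn 8.59, either way. A call with a gripper value outside its range is refused whole. "grip" is the closure, from 0 (fully open) to 1 (shut), set as the call begins (left out, the last holds). The fingers move at their own pace and stop on an object; "grip_force" is the grip in N (left out, the last holds). Time passes only in rows, so rows that do not move let the fingers close. It gives the time, the measured TCP pose, the force and the opening at its end, in the units of the state.
- ctrl.get_obs(): the state, without advancing time (a new reading comes with each control period).
- cams.capture(name): name is "side" or "top"; returns a dict with "image" (400x640x3 uint8, red, green, blue), "range_z" (400x640 float32, m along the optical axis (not along the pixel's ray), 0 where there is no reading), "intrinsics" (3x3 intrinsics, pixels), "R" (3x3) and "t" (3): a world point X has camera coordinates R X + t. Camera axes: x right, y down, z forward; pixel columns grow to the right and rows downward; lengths in m; the calibration is good to about 2 mm. A picture is of the moment at which its call begins.
- ctrl.hand_in(): hands the job in, once; it reports no verdict.
The state is a dict: "t": time; "q": joint angles; "joint_vel": joint speeds; "joint_efforts": joint torques, N m; "position": TCP position; "tcp_rot": TCP orientation; "wrist_force": force on the tool from outside, world axes, zero at the start; "torque": the same for the moment, N m; "opening": opening from 0.0 (shut) to 1.0 (fully open).
Only numpy, scipy, OpenCV 4.12 (cv2) and the standard library are available. Lean on these libraries where they do the work, as an engineer would, in place of code of your own. Each camera call takes 0.05 s, during which the arm holds its last target.

### The job

Tare the tall stoppered measuring cylinder (blue foot, blue stopper): stand it upright in the middle of the balance's round weighing pan, let go of it, then press the green tare key on the front of the balance right down and release it. The cylinder is top-heavy, so keep it upright all the way and set it down gently, and leave it standing on the pan; do not disturb the other things on the bench.

Things in the scene. Friction and masses are not known exactly. Their poses are not given: they have to be found in the camera images.
- cylinder_mid (a point): the measuring cylinder to be tared: clear glass tube, 32 mm in diameter, blue six-sided foot (66 mm across flats, 18 mm high), blue stopper; 228 mm tall, about 0.15 kg. Point on its axis half-way up, 114 mm above its underside; z points up the tube. Starts standing on the bench; tips over at a lean of about 17 degrees; best held high on the tube, 35 to 50 mm below its top.
- cylinder: the same cylinder; origin at the centre of the underside of its foot. Bare 32 mm tube from 26 to 206 mm above the underside, glass rim 37 mm wide from 206 to 212 mm, then the stopper, 31 mm wide, to 228 mm. The foot measures 76 mm over its corners.
- pan: the balance's round steel weighing pan, 150 mm in diameter, rigid, 5 mm thick; origin at the centre of its underside.
- pan_top (a point): centre of the pan's flat upper face, 75 mm above the bench. x axis points towards the back of the balance, z up. The balance (280 mm deep, 200 mm wide, cream housing fixed to the bench, up to 62 mm high beside the pan) faces roughly towards the robot.
- tare_top (a point): centre of the top face of the green tare key (22 mm front to back, 54 mm wide), on the low front strip of the balance, 162 mm in front of the pan's centre and 53 mm above the bench. It moves straight down.
- tare (a joint): travel of the tare key: 0 at rest, 0.005 m fully down. It springs back by itself; it starts to give at 1.4 N and takes 4.9 N to push right down.
- wash_blue_mid (a point): plastic wash bottle, milky white, 70 mm across, blue cap and thin bent blue spout, 231 mm tall over the spout, which reaches 70 mm out sideways. Point on its axis, 80 mm above its underside. Leave it alone.
- wash_orange_mid (a point): like the other wash bottle, but with orange cap and spout. Point on its axis, 80 mm above its underside. Leave it alone.
- dropper_mid (a point): small amber dropper bottle with black cap and rubber teat, 42 mm across, 110 mm tall. Point on its axis half-way up. Leave it alone.
- beaker_mid (a point): clear glass beaker, 76 mm across, 95 mm tall. Point on its axis half-way up. Leave it alone.
- cylinder_small_mid (a point): the smaller measuring cylinder: slim clear tube, yellow foot, no stopper, 155 mm tall. Point on its axis half-way up. Leave it alone.
- petri_mid (a point): closed petri dish, 92 mm across, 19 mm tall. Point at its centre. Leave it alone.
- forceps_mid (a point): steel forceps lying on the bench, 132 mm long, 6 mm high. Point near its middle. Leave it alone.

How it is judged:
By the outcome, as a careful person would: the job done as asked, in the order asked, and still so for the second after the job is handed in, with the robot touching nothing.
It also fails if it takes over 64 s, if anything falls off the work surface, if the arm or the gripper's body presses on something with over 40 N, if the wrist force passes 120 N, or if a joint passes its speed limit or range.

## Working session

There is one attempt and no reset: what is moved stays moved. The work goes in short steps, Python scripts to look and compute and a tool call to move; the robot and the scene stay as the last step left them, time stands still between calls to the robot, and variables do not carry over. Pictures are saved under pics/ and viewed, and the job is handed in when it is done.

Besides the shell and the picture viewer there is one more tool, called after "Request:" by a JSON object that holds its "fn" and its "kwargs", one argument or row to a line. play_rows: Moves the arm, as the interface text tells. Its arguments: {"type":"object","properties":{"increments":{"type":"string"},"grip":{"type":"number"},"grip_force":{"type":"number"}},"required":["increments"]}

```bash
ls; mkdir -p pics; python3 - <<'E'
from rig import ctrl,cams
import cv2,numpy as np
o=ctrl.get_obs();print({k:np.round(v,3) for k,v in o.items()},ctrl.grip_point_offset)
for n in("side","top"):
    c=cams.capture(n);cv2.imwrite(f"pics/{n}0.png",c["image"][:,:,::-1]);np.savez(f"{n}0.npz",**c)
    print(c["intrinsics"],c["R"],c["t"], -c["R"].T@c["t"])
E
```

```text
pics
{'t': np.float64(0.0), 'q': array([-1.291,  0.468, -0.012,  1.604,  0.006,  1.071, -0.056]), 'joint_vel': array([-0.001, -0.   ,  0.001, -0.   ,  0.   , -0.001, -0.   ]), 'joint_efforts': array([-0.0000e+00, -5.2057e+01, -1.2000e-02, -2.4376e+01, -5.7000e-02,
        1.7000e-02,  0.0000e+00]), 'position': array([0.206, 0.616, 0.214]), 'tcp_rot': array([-5.050e-01, -3.101e+00,  3.000e-03]), 'wrist_force': array([-0.233,  0.137, -0.532]), 'torque': array([ 0.014, -0.027, -0.029]), 'opening': np.float64(0.997)} 0.0187
[[398.31878249   0.         315.90479271]
 [  0.         398.31878249 202.58873036]
 [  0.           0.           1.        ]] [[ 0.87216896 -0.48886117  0.01833199]
 [-0.28438275 -0.53714099 -0.79410705]
 [ 0.39805497  0.68738222 -0.60750138]] [-0.49485389  0.23329347  0.87847164] [ 0.14826084 -0.72044916  0.72800438]
[[364.04646702   0.         329.3735543 ]
 [  0.         364.04646702 192.76860948]
 [  0.           0.           1.        ]] [[ 0.01156943 -0.99967285  0.02281097]
 [-0.99248826 -0.01425886 -0.12150616]
 [ 0.12179167 -0.02123386 -0.99232853]] [-1.02773485e-03  5.68087841e-01  1.17648994e+00] [0.42054573 0.03205431 1.23651415]
```

View pics/side0.png

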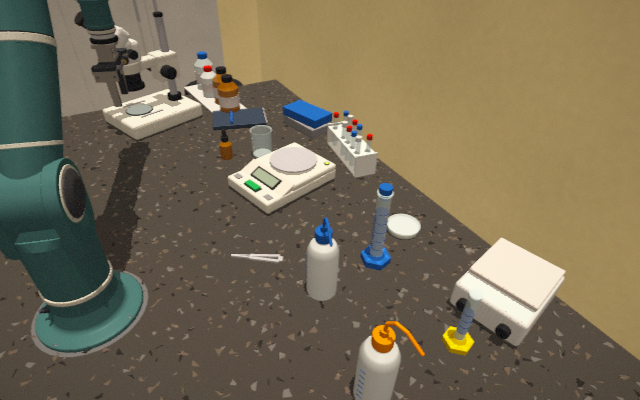

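View pics/top0.png

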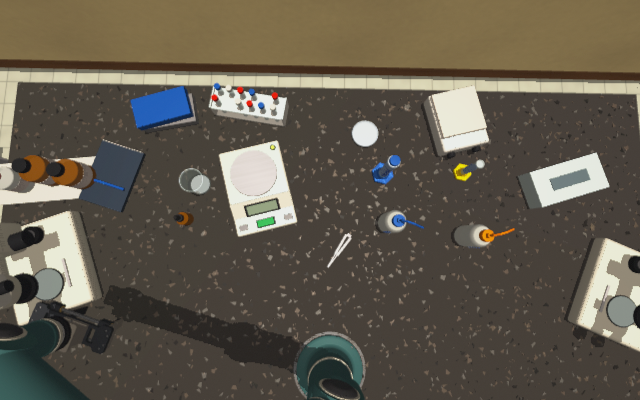

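The side view shows the cylinder's foot at about (376,258) and its stopper at (386,188), with the pan at (293,160) and the green key at (252,186). In the top view the foot is at (383,174), the stopper at (394,160), the pan at (254,173) and the key at (265,222). The blue wash bottle stands at (393,222) in the top view, close in front of the cylinder. Next I measure these positions.

```bash
cat > h.py <<'E'
import numpy as np,cv2
def ray(c,uv):
    K,R,t=c["intrinsics"],c["R"],c["t"]
    d=R.T@np.linalg.solve(K,np.array([uv[0],uv[1],1.]));return -R.T@t,d
def onz(c,uv,z):
    o,d=ray(c,uv);return o+d*(z-o[2])/d[2]
def proj(c,X):
    p=c["intrinsics"]@(c["R"]@np.asarray(X,float)+c["t"]);return p[:2]/p[2]
def two(c1,u1,c2,u2):
    o1,d1=ray(c1,u1);o2,d2=ray(c2,u2)
    A=np.stack([d1,-d2],1);s=np.linalg.lstsq(A,o2-o1,rcond=None)[0]
    a=o1+s[0]*d1;b=o2+s[1]*d2;return (a+b)/2,np.linalg.norm(a-b)
def blobs(c,lo,hi,box,minA=8):
    hsv=cv2.cvtColor(np.ascontiguousarray(c["image"]),cv2.COLOR_RGB2HSV)
    m=cv2.inRange(hsv,lo,hi);k=np.zeros_like(m);x0,y0,x1,y1=box;k[y0:y1,x0:x1]=m[y0:y1,x0:x1]
    n,l,s,ce=cv2.connectedComponentsWithStats(k)
    return [(ce[i].round(1),s[i]) for i in range(1,n) if s[i][4]>=minA],l
def pts(c,mask):
    v,u=np.nonzero(mask);z=c["range_z"][v,u];g=z>0;v,u,z=v[g],u[g],z[g]
    p=np.linalg.solve(c["intrinsics"],np.stack([u,v,np.ones_like(u)]).astype(float))*z
    return (c["R"].T@(p-c["t"][:,None])).T
E
python3 - <<'E'
from h import *
np.set_printoptions(precision=4,suppress=True)
S=dict(np.load("side0.npz"));T=dict(np.load("top0.npz"))
B=((100,120,60),(125,255,255))
for n,c,box in(("S",S,(355,175,400,275)),("T",T,(365,150,405,190))):
    b,l=blobs(c,*B,box)
    for i,(ce,s) in enumerate(b):
        print(n,ce,s)
G=((50,120,60),(85,255,255))
for n,c,box in(("S",S,(240,175,270,200)),("T",T,(245,210,285,235))):
    b,l=blobs(c,*G,box)
    for ce,s in b: print(n,"key",ce,s,onz(c,ce,.052))
# heights maps from range
for n,c in(("S",S),("T",T)):
    P=pts(c,np.ones((400,640),bool))
    g=(abs(P[:,2]-.075)<.004)&(abs(P[:,0]-.5)<.3)&(abs(P[:,1]-.25)<.15)
    q=P[g];print(n,len(q),np.median(q,0),q.min(0),q.max(0))
    (x,y),r=cv2.minEnclosingCircle(q[:,:2].astype(np.float32));print("circ",x,y,r)
    g=(P[:,2]>.19)&(P[:,2]<.24)&(abs(P[:,0]-.5)<.2)&(abs(P[:,1]+.13)<.1)
    print("high",len(P[g]),np.median(P[g],0),P[g].max(0))
E
```

```text
S [385.5 188.8] [379 183  14  13 148]
S [375.  258.8] [361 245  30  25 439]
T [394.6 159.9] [390 155  11  11  93]
T [380.9 174.6] [372 162  22  22 237]
S key [252.1 185. ] [245 180  15  11  90] [0.4665 0.207  0.052 ]
T key [265.3 221.8] [257 217  17  10 113] [0.4684 0.2129 0.052 ]
S 938 [0.6222 0.2503 0.0741] [0.55   0.1781 0.071 ] [0.6989 0.3317 0.0779]
circ 0.6244828701019287 0.25547075271606445 0.07757852971553802
high 373 [ 0.6298 -0.1847  0.2141] [ 0.657  -0.1593  0.2311]
T 1529 [0.6251 0.2543 0.0748] [0.5524 0.1796 0.071 ] [0.7001 0.3284 0.079 ]
circ 0.626063346862793 0.253671795129776 0.07504689693450928
high 192 [ 0.6336 -0.1768  0.2262] [ 0.6587 -0.1573  0.2343]
```

```bash
python3 - <<'E'
from h import *
np.set_printoptions(precision=4,suppress=True)
S=dict(np.load("side0.npz"));T=dict(np.load("top0.npz"))
print("stop tri",two(S,(385.5,188.8),T,(394.6,159.9)), onz(T,(394.6,159.9),.226))
print("foot",two(S,(375,258.8),T,(380.9,174.6)))
for n,c,box in(("S",S,(355,175,400,275)),("T",T,(365,150,405,190))):
    b,l=blobs(c,(100,120,60),(125,255,255),box)
    for i in np.unique(l)[1:]:
        P=pts(c,l==i)
        if len(P)<20: continue
        for zl,zh in((.222,.234),(.014,.022)):
            q=P[(P[:,2]>zl)&(P[:,2]<zh)]
            if len(q)>10: print(n,zl,len(q),q.mean(0),(q.min(0)+q.max(0))/2,np.ptp(q,axis=0), cv2.minAreaRect(q[:,:2].astype(np.float32)))
# other tall things
for nm,x,y in(("washb",.5,-.17),):
    for n,c in(("S",S),("T",T)):
        P=pts(c,np.ones((400,640),bool))
        for lo,hi in((.1,.13),(.17,.2),(.2,.235)):
            q=P[(P[:,2]>lo)&(P[:,2]<hi)&(abs(P[:,0]-x)<.08)&(abs(P[:,1]-y)<.12)]
            if len(q):print(n,lo,len(q),q.min(0),q.max(0),np.median(q,0))
q=pts(T,np.ones((400,640),bool));
for a in np.arange(.3,.9,.1):
    s=q[(abs(q[:,0]-a)<.05)&(q[:,1]<.45)&(q[:,1]>-.3)&(q[:,2]>.08)]
    for b in np.arange(-.3,.45,.05):
        w=s[abs(s[:,1]-b)<.025]
        if len(w)>3: print(round(a,2),round(b,2),w[:,2].max().round(3),end=' | ')
E
```

```text
stop tri (array([ 0.6419, -0.1746,  0.2205]), np.float64(0.0012545236612597093)) [ 0.6413 -0.1738  0.226 ]
foot (array([ 0.6402, -0.1729,  0.0008]), np.float64(0.004913386266257318))
S 0.222 103 [ 0.6393 -0.1756  0.2266] [ 0.64   -0.1743  0.2258] [0.0303 0.03   0.006 ] ((0.6402233839035034, -0.17362019419670105), (0.02938639558851719, 0.02895416133105755), 63.26948165893555)
S 0.014 278 [ 0.6345 -0.1808  0.0174] [ 0.6405 -0.1737  0.0178] [0.0743 0.0727 0.0076] ((0.6398054957389832, -0.1762920469045639), (0.0684976577758789, 0.07318904250860214), 53.33689880371094)
T 0.222 90 [ 0.6409 -0.1736  0.2279] [ 0.6413 -0.1742  0.2272] [0.0288 0.0287 0.0103] ((0.6409538984298706, -0.17343276739120483), (0.02606845088303089, 0.028388168662786484), 45.684810638427734)
T 0.014 165 [ 0.6371 -0.1684  0.0181] [ 0.6422 -0.1728  0.0179] [0.0716 0.0691 0.0078] ((0.6384855508804321, -0.17044587433338165), (0.06266732513904572, 0.06130097806453705), 45.48568344116211)
S 0.1 331 [ 0.437  -0.2287  0.1   ] [ 0.505  -0.1683  0.1299] [ 0.4552 -0.2199  0.1166]
S 0.17 193 [ 0.454  -0.2123  0.1703] [ 0.4886 -0.1746  0.2   ] [ 0.4661 -0.1983  0.1827]
S 0.2 119 [ 0.449  -0.2577  0.2002] [ 0.4723 -0.1913  0.2311] [ 0.4588 -0.2334  0.2177]
T 0.1 51 [ 0.4393 -0.2264  0.1003] [ 0.5068 -0.1583  0.13  ] [ 0.4641 -0.1653  0.1192]
T 0.17 120 [ 0.4558 -0.2114  0.1719] [ 0.4907 -0.1748  0.1987] [ 0.4729 -0.1907  0.1838]
T 0.2 56 [ 0.4502 -0.2572  0.2041] [ 0.4749 -0.1914  0.2331] [ 0.4655 -0.2194  0.2235]
0.4 -0.2 0.147 | 0.4 -0.15 0.135 | 0.5 -0.25 0.232 | 0.5 -0.2 0.233 | 0.5 -0.15 0.175 | 0.6 -0.2 0.234 | 0.6 -0.15 0.232 | 0.6 0.25 0.081 | 0.6 0.3 0.082 | 0.6 0.4 0.1 | 0.7 -0.2 0.231 | 0.7 -0.15 0.232 | 0.8 0.15 0.083 | 0.8 0.2 0.136 | 0.8 0.25 0.138 | 0.8 0.3 0.136 | 0.8 0.35 0.136 | 0.8 0.4 0.131 | 0.9 0.15 0.084 | 0.9 0.2 0.136 | 0.9 0.25 0.136 | 0.9 0.3 0.135 | 0.9 0.35 0.138 | 0.9 0.4 0.136 |
```

Both views agree. The cylinder axis is at about (0.641, -0.174) and upright, the pan centre at (0.626, 0.254), and the key at (0.4675, 0.211). I'll raise the tool first and turn the jaws to line up with the balance.

Request:
{"fn": "play_rows", "kwargs": {
  "increments": "0 0 -2 -8.2; 0 0 -2 -8.2; 0 0 -2 -8.2; 0 0 -1 -8.2; 0 0 0 0",
  "grip": 0
}}

```text
t: 0.6
position: [0.2054, 0.6142, 0.2823]
tcp_rot: [0.425, -3.109, 0.014]
wrist_force: [-0.4, 0.2, 0.6]
opening: 1.0
```

```bash
cat > go.py <<'E'
import sys,numpy as np
from rig import ctrl
from scipy.spatial.transform import Rotation as Ro
np.set_printoptions(precision=4,suppress=True)
o=ctrl.get_obs();R=Ro.from_rotvec(o["tcp_rot"]).as_matrix()
print("t",round(float(o["t"]),2),"pos",o["position"],"f",o["wrist_force"],"op",o["opening"],"q1,q7",o["q"][[0,6]]);print("x",R[:,0],"y",R[:,1],"z",R[:,2])
if len(sys.argv)>3:
    d=R.T@(np.array(list(map(float,sys.argv[1:4])))-o["position"]);print("shift cm",d*100,"rows",abs(d).max()/.05)
E
python3 go.py .641 -.174 .28
```

```text
t 0.6 pos [0.2054 0.6142 0.2823] f [-0.3682  0.1726  0.6287] op 0.9996798012701602 q1,q7 [-1.2053  0.4971]
x [-0.9634 -0.2682  0.0046] y [-0.2682  0.9633 -0.0082] z [-0.0022 -0.0091 -1.    ]
shift cm [-20.8341 -87.6073   0.8509] rows 17.521468002652263
```

Request:
{"fn": "play_rows", "kwargs": {
  "increments": "-1.2 -3 0 0; -1.2 -4.8 0 0; -1.2 -4.8 0 0; -1.2 -4.8 0 0; -1.2 -4.8 0 0"
}}

```text
t: 1.1
position: [0.3175, 0.4151, 0.2772]
tcp_rot: [0.413, -3.103, 0.017]
wrist_force: [1.3, 0.6, -0.0]
opening: 0.999
```

Request:
{"fn": "play_rows", "kwargs": {
  "increments": "-1.2 -4.8 0 0; -1.2 -4.8 0 0; -1.2 -4.8 0 0; -1.2 -4.8 0 0; -1.2 -4.8 0 0"
}}

```text
t: 1.6
position: [0.434, 0.1942, 0.2751]
tcp_rot: [0.381, -3.103, 0.02]
wrist_force: [1.3, -0.1, 1.1]
opening: 1.0
```

```bash
python3 go.py .641 -.174 .28
```

```text
t 1.6 pos [0.434  0.1942 0.2751] f [ 1.316  -0.0577  1.0725] op 1.000108084857886 q1,q7 [-0.6126  1.3327]
x [-0.9702 -0.2418  0.0167] y [-0.242   0.9702 -0.0111] z [-0.0135 -0.0148 -0.9998]
shift cm [-11.1723 -40.741   -0.2249] rows 8.148207685071782
```

Request:
{"fn": "play_rows", "kwargs": {
  "increments": "-1.2 -4.8 -0.5 0; -1.3 -4.8 -0.5 0; -1.3 -4.8 0 0; -1.3 -4.8 0 0; -1.3 -4.8 0 0"
}}

```text
t: 2.1
position: [0.5494, -0.0268, 0.2833]
tcp_rot: [0.349, -3.103, 0.02]
wrist_force: [0.3, 1.5, -0.3]
opening: 1.0
```

```bash
python3 go.py .641 -.174 .28
```

```text
t 2.1 pos [ 0.5494 -0.0268  0.2833] f [ 0.3122  1.4616 -0.3479] op 1.0003757480757463 q1,q7 [-0.295   1.8485]
x [-0.9748 -0.2222  0.0201] y [-0.2224  0.9749 -0.0105] z [-0.0173 -0.0147 -0.9997]
shift cm [ -5.6651 -16.3809   0.3918] rows 3.2761889269812774
```

Request:
{"fn": "play_rows", "kwargs": {
  "increments": "-1.8 -4.5 0 0; -1.5 -4.5 0 0; -1 -3 0 0; -0.7 -2 0 0; 0 0 0 0"
}}

```text
t: 2.6
position: [0.6292, -0.1667, 0.2779]
tcp_rot: [0.301, -3.101, 0.026]
wrist_force: [0.1, 0.4, 0.6]
opening: 1.002
```

```bash
python3 go.py .641 -.174 .163
```

```text
t 2.6 pos [ 0.6292 -0.1667  0.2779] f [0.1453 0.4052 0.5639] op 1.002101569021994 q1,q7 [-0.0858  2.0931]
x [-0.9809 -0.1924  0.0275] y [-0.1928  0.9811 -0.014 ] z [-0.0243 -0.0191 -0.9995]
shift cm [-1.3314 -0.7817 11.4745] rows 2.294891580253082
```

Request:
{"fn": "play_rows", "kwargs": {
  "increments": "-0.7 -0.4 0 0; -0.6 -0.4 0 0; 0 0 0 0; 0 0 0 0; 0 0 0 0"
}}

```text
t: 3.1
position: [0.6436, -0.1672, 0.2757]
tcp_rot: [0.301, -3.098, 0.021]
wrist_force: [0.6, -0.5, 0.4]
opening: 0.996
```

```bash
python3 go.py .641 -.174 .163
```

```text
t 3.1 pos [ 0.6436 -0.1672  0.2757] f [ 0.554  -0.5396  0.3756] op 0.9958786770547533 q1,q7 [-0.079   2.0952]
x [-0.9809 -0.1922  0.0301] y [-0.1926  0.9812 -0.0105] z [-0.0276 -0.0161 -0.9995]
shift cm [ 0.042  -0.4995 11.2831] rows 2.2566253360588098
```

Request:
{"fn": "play_rows", "kwargs": {
  "increments": "0 -0.6 1.5 0; 0 -0.3 2.5 0; 0 0 2 0; 0 0 0.8 0; 0 0 0 0"
}}

```text
t: 3.6
position: [0.6429, -0.177, 0.204]
tcp_rot: [0.303, -3.099, 0.02]
wrist_force: [-1.2, -0.0, -0.3]
opening: 1.0
```

```bash
python3 go.py .641 -.174 .163
```

```text
t 3.6 pos [ 0.6429 -0.177   0.204 ] f [-1.1641 -0.0431 -0.3195] op 0.9996985583580968 q1,q7 [-0.0544  2.1288]
x [-0.9807 -0.1935  0.0288] y [-0.1938  0.981  -0.0103] z [-0.0263 -0.0157 -0.9995]
shift cm [0.012  0.3701 4.0983] rows 0.8196570731029696
```

Request:
{"fn": "play_rows", "kwargs": {
  "increments": "0 0.3 1.5 0; 0 0.1 1.5 0; 0 0 0.7 0; 0 0 0 0; 0 0 0 0"
}}

```text
t: 4.1
position: [0.6417, -0.1733, 0.1649]
tcp_rot: [0.304, -3.101, 0.021]
wrist_force: [-0.0, -0.7, 0.1]
opening: 1.001
```

```bash
python3 go.py .641 -.174 .163;python3 - <<'E'
from h import *
from rig import cams
for n in("side","top"):
    c=cams.capture(n);cv2.imwrite(f"pics/{n}1.png",c["image"][:,:,::-1])
    im=c["image"];u=(310,130) if n=="side" else (310,110)
    cv2.imwrite(f"pics/{n}1z.png",cv2.resize(im[u[1]:u[1]+150,u[0]:u[0]+150,::-1],(600,600),interpolation=cv2.INTER_CUBIC))
E
```

```text
t 4.1 pos [ 0.6417 -0.1733  0.1649] f [-0.0479 -0.74    0.0982] op 1.001320787696671 q1,q7 [-0.0522  2.1346]
x [-0.9807 -0.1938  0.0271] y [-0.1942  0.9809 -0.0109] z [-0.0245 -0.0159 -0.9996]
shift cm [ 0.0774 -0.048   0.189 ] rows 0.037794159688736846
```

View pics/side1z.png

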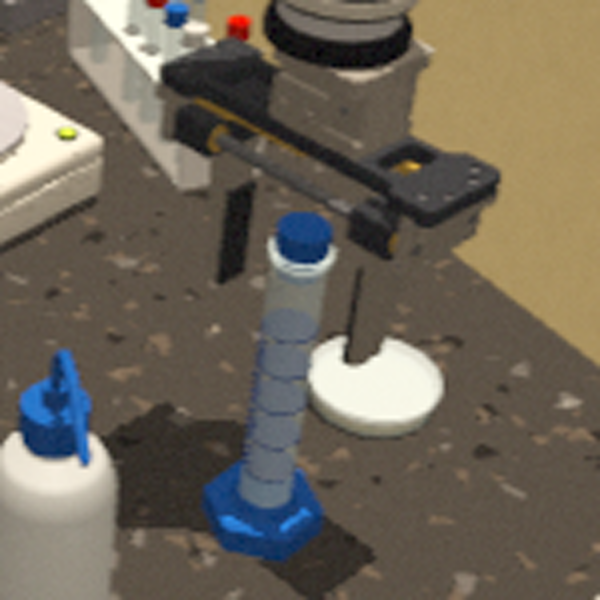

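View pics/top1.png

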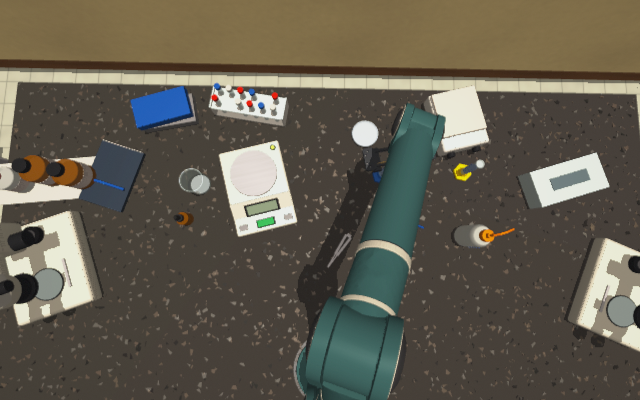

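In the zoomed side view the fingers straddle the tube. Their tips are at about (230,280) and (350,360), with the tube centred between them just below the rim. I'll close the gripper gently.

Request:
{"fn": "play_rows", "kwargs": {
  "increments": "0 0 0 0; 0 0 0 0; 0 0 0 0; 0 0 0 0; 0 0 0 0",
  "grip": 0.75,
  "grip_force": 12
}}

```text
t: 4.7
position: [0.6429, -0.1738, 0.1671]
tcp_rot: [0.304, -3.104, 0.023]
wrist_force: [1.0, -0.7, 0.1]
opening: 0.585
```

```bash
python3 go.py .641 -.174 .163
```

```text
t 4.7 pos [ 0.6429 -0.1738  0.1671] f [ 1.022  -0.7168  0.0937] op 0.5846245675914609 q1,q7 [-0.0522  2.1345]
x [-0.9808 -0.1937  0.0236] y [-0.1941  0.9809 -0.0122] z [-0.0208 -0.0166 -0.9996]
shift cm [0.1807 0.0234 0.4186] rows 0.08372497456190613
```

Request:
{"fn": "play_rows", "kwargs": {
  "increments": "0 0 0.2 0; 0 0 0 0; 0 0 0 0; 0 0 0 0; 0 0 0 0",
  "grip": 0.75
}}

```text
t: 5.2
position: [0.643, -0.1741, 0.1651]
tcp_rot: [0.304, -3.105, 0.023]
wrist_force: [-0.4, 0.7, -0.6]
opening: 0.393
```

Request:
{"fn": "play_rows", "kwargs": {
  "increments": "0 0 0 0; 0 0 0 0; 0 0 0 0",
  "grip": 0.8,
  "grip_force": 20
}}

```text
t: 5.5
position: [0.643, -0.1741, 0.1651]
tcp_rot: [0.304, -3.105, 0.023]
wrist_force: [-0.6, -0.6, 0.4]
opening: 0.391
```

```bash
python3 go.py .641 -.174 .163;python3 - <<'E'
from h import *
from rig import cams
c=cams.capture("side");im=c["image"];np.savez("side2.npz",**c)
b,l=blobs(c,(100,120,60),(125,255,255),(355,175,400,275));print(b)
cv2.imwrite("pics/s2z.png",cv2.resize(im[130:280,310:460,::-1],(600,600),interpolation=cv2.INTER_CUBIC))
E
```

```text
t 5.5 pos [ 0.643  -0.1741  0.1651] f [-0.5622 -0.5669  0.4032] op 0.3913590906809362 q1,q7 [-0.0516  2.1352]
x [-0.9808 -0.1936  0.0233] y [-0.1939  0.9809 -0.0125] z [-0.0204 -0.0168 -0.9997]
shift cm [0.1858 0.0459 0.2155] rows 0.04310088338053009
[(array([384.6, 188.7]), array([379, 183,  13,  13, 131], dtype=int32)), (array([374.9, 258.9]), array([360, 245,  31,  25, 436], dtype=int32))]
```

View pics/s2z.png

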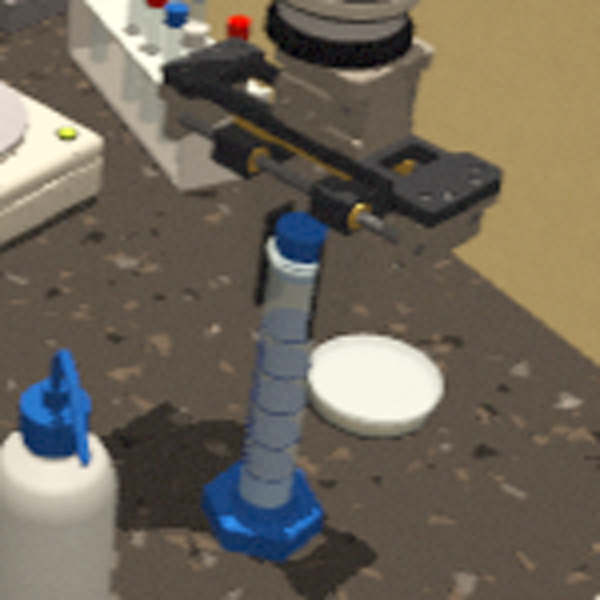

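The opening stopped at 36 mm, wider than the 32 mm tube, so the pads are probably on the 37 mm rim. I'll open, go about 7 mm lower and grip again.

Request:
{"fn": "play_rows", "kwargs": {
  "increments": "0 0 0 0; 0 0 0 0; 0 0 0 0",
  "grip": 0.35
}}

```text
t: 5.85
position: [0.6429, -0.1739, 0.165]
tcp_rot: [0.304, -3.104, 0.023]
wrist_force: [0.1, 0.4, 0.0]
opening: 0.63
```

Request:
{"fn": "play_rows", "kwargs": {
  "increments": "0.15 0 0.5 0; 0 0 0.3 0; 0 0 0 0; 0 0 0 0"
}}

```text
t: 6.25
position: [0.6408, -0.1743, 0.1559]
tcp_rot: [0.304, -3.104, 0.022]
wrist_force: [0.1, -0.1, 0.2]
opening: 0.649
```

```bash
python3 go.py .641 -.174 .158
```

```text
t 6.25 pos [ 0.6408 -0.1743  0.1559] f [ 0.1251 -0.0962  0.1537] op 0.649454166131211 q1,q7 [-0.0492  2.1389]
x [-0.9808 -0.1937  0.0242] y [-0.194   0.9809 -0.012 ] z [-0.0214 -0.0164 -0.9996]
shift cm [-0.02    0.0182 -0.2074] rows 0.041479561409231404
```

Request:
{"fn": "play_rows", "kwargs": {
  "increments": "0 0 0 0; 0 0 0 0; 0 0 0 0; 0 0 0 0; 0 0 0 0",
  "grip": 0.8,
  "grip_force": 12
}}

```text
t: 6.75
position: [0.6409, -0.1744, 0.156]
tcp_rot: [0.304, -3.104, 0.023]
wrist_force: [0.3, -0.2, -1.3]
opening: 0.393
```

Request:
{"fn": "play_rows", "kwargs": {
  "increments": "0 0 0 0; 0 0 0 0; 0 0 0 0; 0 0 0 0; 0 0 0 0",
  "grip": 0.8,
  "grip_force": 20
}}

```text
t: 7.25
position: [0.6409, -0.1744, 0.156]
tcp_rot: [0.304, -3.104, 0.023]
wrist_force: [0.6, -0.4, 0.1]
opening: 0.391
```

```bash
python3 go.py .641 -.174 .158
```

```text
t 7.25 pos [ 0.6409 -0.1744  0.156 ] f [ 0.5692 -0.4407  0.1399] op 0.39119744556753794 q1,q7 [-0.0492  2.1389]
x [-0.9808 -0.1937  0.0241] y [-0.194   0.9809 -0.0122] z [-0.0213 -0.0167 -0.9996]
shift cm [-0.0166  0.0346 -0.2035] rows 0.040691602607514296
```

The second grip read the same opening at a lower height, so the reading just has an offset and the pads are on the tube. Now I lift.

Request:
{"fn": "play_rows", "kwargs": {
  "increments": "0 0 -0.5 0; 0 0 -1 0; 0 0 -1 0; 0 0 -0.5 0; 0 0 0 0"
}}

```text
t: 7.75
position: [0.6417, -0.1737, 0.189]
tcp_rot: [0.304, -3.104, 0.023]
wrist_force: [-0.2, -1.5, -1.3]
opening: 0.393
```

```bash
python3 go.py .641 -.174 .266;python3 - <<'E'
from h import *
from rig import cams
c=cams.capture("side");im=c["image"]
b,l=blobs(c,(100,120,60),(125,255,255),(355,155,400,275));print(b)
cv2.imwrite("pics/s3z.png",cv2.resize(im[130:280,310:460,::-1],(600,600),interpolation=cv2.INTER_CUBIC))
E
```

```text
t 7.75 pos [ 0.6417 -0.1737  0.189 ] f [-0.17   -1.529  -1.2691] op 0.39324733813088836 q1,q7 [-0.0572  2.1286]
x [-0.9808 -0.1937  0.0236] y [-0.194   0.9809 -0.0122] z [-0.0208 -0.0165 -0.9996]
shift cm [ 0.259  -0.1061 -7.6908] rows 1.5381672259753065
[(array([385.7, 176.4]), array([380, 170,  13,  13, 116], dtype=int32)), (array([376.4, 249.1]), array([362, 235,  31,  26, 455], dtype=int32))]
```

View pics/s3z.png

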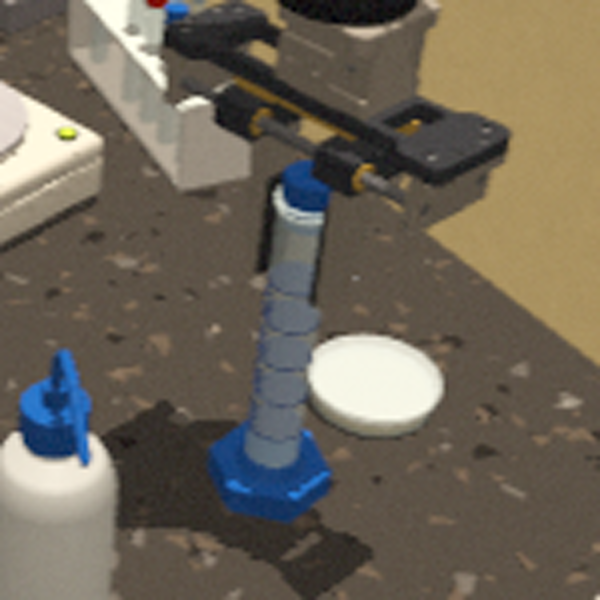

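The cylinder is off the bench and hangs upright, with its foot at zoom (270,470). I raise it further, then carry it across.

Request:
{"fn": "play_rows", "kwargs": {
  "increments": "0 0 -1 0; 0 0 -2 0; 0 0 -2 0; 0 0 -2 0; 0 0 -1 0"
}}

```text
t: 8.3
position: [0.6417, -0.1719, 0.2705]
tcp_rot: [0.303, -3.099, 0.02]
wrist_force: [0.2, -0.5, -1.3]
opening: 0.39
```

```bash
python3 go.py .626 .254 .275
```

```text
t 8.3 pos [ 0.6417 -0.1719  0.2705] f [ 0.2036 -0.5097 -1.2983] op 0.39035918638930706 q1,q7 [-0.0723  2.1058]
x [-0.9807 -0.1934  0.0292] y [-0.1938  0.981  -0.0101] z [-0.0267 -0.0156 -0.9995]
shift cm [-6.6854 42.083  -1.067 ] rows 8.416591665306694
```

Request:
{"fn": "play_rows", "kwargs": {
  "increments": "-0.2 1 -0.2 0; -0.3 2 -0.2 0; -0.4 2.5 -0.1 0; -0.4 2.5 -0.1 0; -0.4 2.5 -0.1 0"
}}

```text
t: 8.8
position: [0.6368, -0.0647, 0.2751]
tcp_rot: [0.291, -3.098, 0.022]
wrist_force: [0.4, -0.2, -1.8]
opening: 0.386
```

```bash
python3 go.py .626 .254 .275
```

```text
t 8.8 pos [ 0.6368 -0.0647  0.2751] f [ 0.4399 -0.1882 -1.7706] op 0.38584420803414 q1,q7 [-0.2272  1.9206]
x [-0.9821 -0.1857  0.0311] y [-0.1862  0.9825 -0.0114] z [-0.0285 -0.017  -0.9994]
shift cm [-4.8622 31.5079 -0.5006] rows 6.301570979801175
```

Request:
{"fn": "play_rows", "kwargs": {
  "increments": "-0.4 2.5 -0.1 0; -0.4 2.5 -0.1 0; -0.4 2.5 -0.1 0; -0.4 2.5 -0.1 0; -0.4 2.5 -0.1 0"
}}

```text
t: 9.3
position: [0.6289, 0.0722, 0.2733]
tcp_rot: [0.295, -3.089, 0.019]
wrist_force: [0.5, -0.2, -1.8]
opening: 0.39
```

Request:
{"fn": "play_rows", "kwargs": {
  "increments": "-0.4 2.5 -0.1 0; -0.4 2.5 -0.1 0; -0.4 2.5 -0.1 0; -0.4 2 -0.1 0; -0.3 1.5 0 0"
}}

```text
t: 9.8
position: [0.6213, 0.1952, 0.2707]
tcp_rot: [0.304, -3.079, 0.017]
wrist_force: [0.7, 0.7, -1.0]
opening: 0.391
```

```bash
python3 go.py .626 .254 .275
```

```text
t 9.8 pos [0.6213 0.1952 0.2707] f [ 0.7477  0.6599 -0.978 ] op 0.39149823935033545 q1,q7 [-0.5556  1.5162]
x [-0.9795 -0.1954  0.0481] y [-0.1959  0.9806 -0.0065] z [-0.0459 -0.0158 -0.9988]
shift cm [-1.5908  5.6665 -0.5445] rows 1.1332946857175112
```

Request:
{"fn": "play_rows", "kwargs": {
  "increments": "-0.6 1.8 -0.2 0; -0.5 1.8 -0.2 0; -0.4 1.2 -0.1 0; 0 0.5 0 0; 0 0 0 0"
}}

```text
t: 10.3
position: [0.6247, 0.2573, 0.2728]
tcp_rot: [0.309, -3.076, 0.018]
wrist_force: [-0.0, 0.2, -1.2]
opening: 0.391
```

Request:
{"fn": "play_rows", "kwargs": {
  "increments": "0 0 0 0; 0 0 0 0"
}}

```text
t: 10.5
position: [0.6251, 0.2555, 0.2728]
tcp_rot: [0.306, -3.076, 0.02]
wrist_force: [-0.4, -0.6, -0.5]
opening: 0.388
```

```bash
cat > look.py <<'E'
import sys
from h import *
from rig import cams
n,cam,x,y=sys.argv[1],sys.argv[2],int(sys.argv[3]),int(sys.argv[4])
c=cams.capture(cam);im=c["image"];np.savez(n+".npz",**c)
b,l=blobs(c,(100,120,60),(125,255,255),(x,y,x+150,y+150),20)
for ce,s in b: print(ce,s)
cv2.imwrite(f"pics/{n}.png",cv2.resize(im[y:y+150,x:x+150,::-1],(600,600),interpolation=cv2.INTER_CUBIC))
E
python3 go.py .626 .254 .275;python3 look.py s4 side 220 65; python3 look.py t4 top 180 100
```

```text
t 10.5 pos [0.6251 0.2555 0.2728] f [-0.385  -0.6407 -0.5313] op 0.38819557725468506 q1,q7 [-0.6172  1.4362]
x [-0.9792 -0.1965  0.0512] y [-0.1972  0.9803 -0.0077] z [-0.0487 -0.0177 -0.9987]
shift cm [-0.0458 -0.1674 -0.2211] rows 0.04421126468512299
[290.2  75.7] [287  72   7   9  55]
[312.1 114.3] [297 100  35  28 639]
[284.6 109.7] [283 105   4  11  36]
[231. 117.] [230 111   3  13  35]
[359.2 126.4] [357 124   5   6  25]
[353.8 133.1] [352 131   5   6  25]
[291.8 144.9] [281 138  23  14 240]
[260.7 105.3] [258 103   6   6  29]
[250.4 172.6] [238 161  23  22 261]
```

View pics/s4.png

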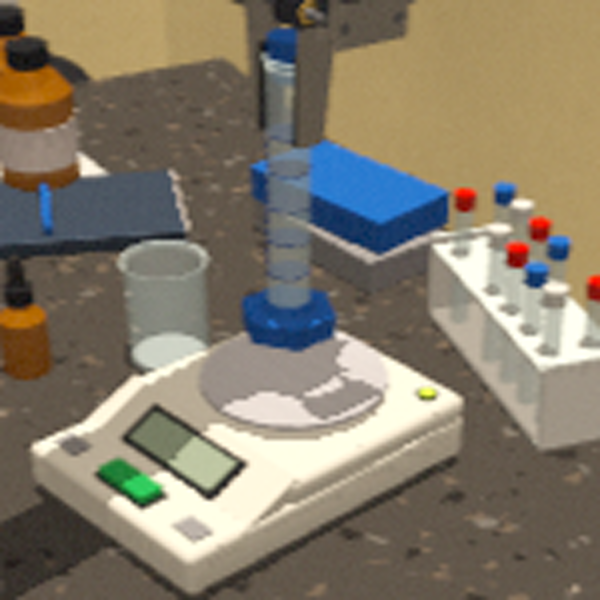

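View pics/t4.png

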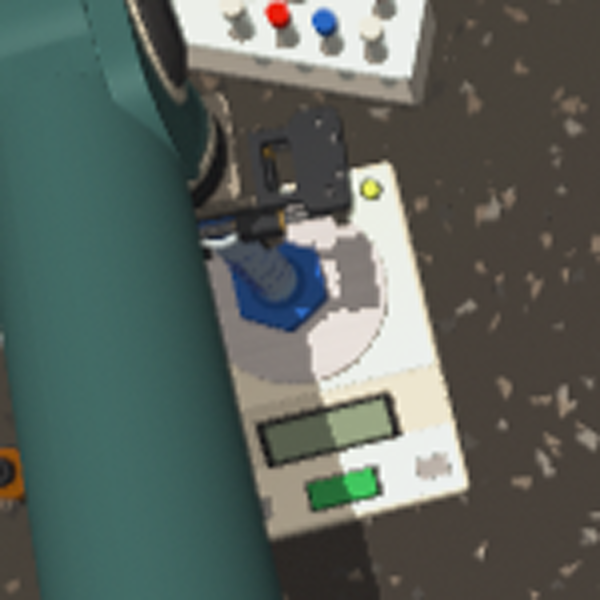

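The side view shows the cylinder hanging over the pan, with its foot at zoom (288,318). In the top view the foot is at zoom (282,290), with the pan around it. I'll measure where the foot is and how much the cylinder leans.

```bash
python3 - <<'E'
from h import *
np.set_printoptions(precision=4,suppress=True)
S=dict(np.load("s4.npz"));T=dict(np.load("t4.npz"))
S0=dict(np.load("side0.npz"))
# predicted foot/stopper centroid pixels if upright at (x,y), using the offset measured before lifting
off=np.array([375.,258.8])-proj(S0,[.641,-.174,.012]); offs=np.array([385.5,188.8])-proj(S0,[.641,-.174,.22])
print(off,offs)
f=np.array([291.8,144.9]);s=np.array([290.2,75.7])
print("foot S",onz(S,f-off,.117+.012),"stopper S",onz(S,s-offs,.117+.22))
print("foot T",onz(T,(250.4,172.6),.117+.014))
print("foot tri",two(S,f,T,(250.4,172.6)))
for n,c,box in(("S",S,(275,132,310,156)),("T",T,(232,155,265,190))):
    b,l=blobs(c,(100,120,60),(125,255,255),box,100)
    i=l.ravel()[l.ravel()>0];P=pts(c,l==np.bincount(i).argmax())
    q=P[P[:,2]>.1];print(n,len(q),q.min(0),q.max(0),np.median(q,0),(q.min(0)+q.max(0))/2)
# tube axis in the side view: midpoints in rows 85-135 by depth
P=pts(S,np.ones((400,640),bool));g=(abs(P[:,0]-.62)<.06)&(abs(P[:,1]-.255)<.05)&(P[:,2]>.14)&(P[:,2]<.24);P=P[g]
for a in np.arange(.15,.24,.02):
    w=P[abs(P[:,2]-a)<.01]
    if len(w)>5: print(a.round(2),len(w),w.min(0),w.max(0),w.mean(0))
E
```

```text
[-0.0507  2.8225] [ 0.2348 -0.1082]
foot S [0.6253 0.2597 0.129 ] stopper S [0.6226 0.2574 0.337 ]
foot T [0.615  0.2513 0.131 ]
foot tri (array([0.6183, 0.2516, 0.1247]), np.float64(0.004707747188421272))
S 240 [0.585  0.2175 0.1165] [0.6566 0.2867 0.142 ] [0.6113 0.2381 0.133 ] [0.6208 0.2521 0.1293]
T 260 [0.5858 0.2212 0.122 ] [0.6513 0.2892 0.2701] [0.6098 0.2447 0.1353] [0.6185 0.2552 0.1961]
0.15 64 [0.6036 0.2389 0.1402] [0.6334 0.2639 0.1599] [0.617  0.2461 0.1494]
0.17 63 [0.6055 0.2371 0.1612] [0.6328 0.266  0.1795] [0.6169 0.2465 0.1704]
0.19 68 [0.6052 0.2383 0.1801] [0.6341 0.2652 0.1995] [0.6169 0.2465 0.1904]
0.21 67 [0.6071 0.2373 0.2005] [0.6336 0.2615 0.2197] [0.6177 0.2468 0.2099]
0.23 73 [0.6077 0.2372 0.2201] [0.6339 0.2614 0.2399] [0.6181 0.2462 0.23  ]
```

Request:
{"fn": "play_rows", "kwargs": {
  "increments": "-0.5 0 0.5 0; -0.3 0 1 0; 0 0 1 0; 0 0 0.6 0; 0 0 0 0"
}}

```text
t: 11.1
position: [0.6321, 0.2545, 0.238]
tcp_rot: [0.301, -3.076, 0.021]
wrist_force: [1.3, -0.0, -1.3]
opening: 0.388
```

```bash
python3 go.py .632 .2575 .231;python3 look.py s5 side 220 65; python3 look.py t5 top 180 100; python3 - <<'E'
from h import *
np.set_printoptions(precision=4,suppress=True)
S=dict(np.load("s5.npz"))
P=pts(S,np.ones((400,640),bool));P=P[(abs(P[:,0]-.62)<.06)&(abs(P[:,1]-.255)<.05)]
for a in np.arange(.13,.2,.02):
    w=P[abs(P[:,2]-a)<.01]
    if len(w)>5: print(a.round(2),len(w),(w.min(0)+w.max(0))/2,w.mean(0))
E
```

```text
t 11.1 pos [0.6321 0.2545 0.238 ] f [ 1.271  -0.0341 -1.3478] op 0.388394826929731 q1,q7 [-0.6078  1.4454]
x [-0.9797 -0.1937  0.0523] y [-0.1944  0.9809 -0.0084] z [-0.0497 -0.0184 -0.9986]
shift cm [-0.0832  0.3068  0.6985] rows 0.1396976058497535
[292.4  87.5] [289  84   7   8  49]
[314.4 115.4] [300 102  32  26 543]
[285.6 110.5] [283 105   7  11  52]
[231. 117.] [230 111   3  13  35]
[359.2 126.4] [357 124   5   6  25]
[353.8 133.1] [352 131   5   6  25]
[294.3 154.5] [284 148  22  14 227]
[260.7 105.3] [258 103   6   6  29]
[252.8 172.3] [241 161  22  21 242]
0.13 64 [0.6287 0.2476 0.1299] [0.6248 0.2453 0.13  ]
0.15 66 [0.6291 0.2488 0.1499] [0.6261 0.245  0.15  ]
0.17 64 [0.6295 0.2471 0.1702] [0.6259 0.2452 0.1698]
0.19 67 [0.629  0.2477 0.1894] [0.6261 0.2451 0.1893]
```

View pics/s5.png

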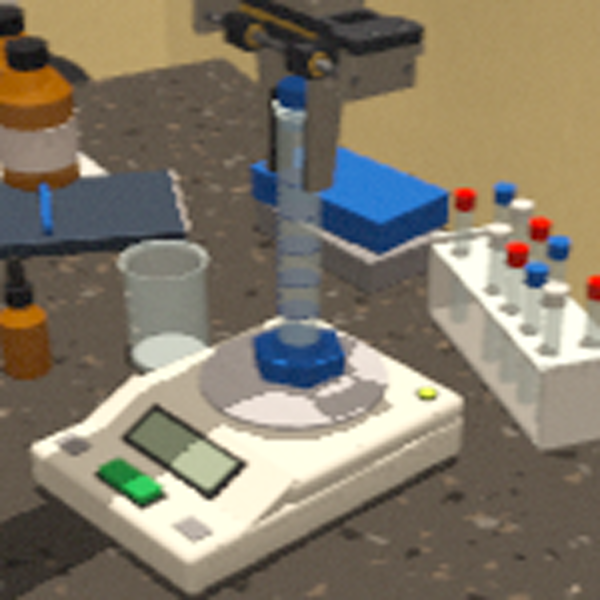

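Request:
{"fn": "play_rows", "kwargs": {
  "increments": "0.1 0.3 0.2 0; 0 0 0.2 0; 0 0 0.1 0; 0 0 0 0"
}}

```text
t: 11.6
position: [0.631, 0.2583, 0.2351]
tcp_rot: [0.303, -3.079, 0.019]
wrist_force: [0.3, -0.4, -1.2]
opening: 0.389
```

```bash
python3 go.py .630 .2575 .231;python3 look.py s6 side 220 65; python3 look.py t6 top 180 100; python3 - <<'E'
from h import *
np.set_printoptions(precision=4,suppress=True)
S=dict(np.load("s6.npz"))
P=pts(S,np.ones((400,640),bool));P=P[(abs(P[:,0]-.62)<.06)&(abs(P[:,1]-.255)<.05)]
for a in np.arange(.13,.2,.02):
    w=P[abs(P[:,2]-a)<.01]
    if len(w)>5: print(a.round(2),len(w),(w.min(0)+w.max(0))/2,w.mean(0))
b,l=blobs(S,(100,120,60),(125,255,255),(275,140,310,176),50);q=pts(S,l>0);print(np.percentile(q[:,2],[5,50,90]),(q.min(0)+q.max(0))/2)
E
```

```text
t 11.6 pos [0.631  0.2583 0.2351] f [ 0.2914 -0.4251 -1.2417] op 0.38906359060283446 q1,q7 [-0.6126  1.441 ]
x [-0.9797 -0.1945  0.0486] y [-0.1951  0.9808 -0.0073] z [-0.0463 -0.0166 -0.9988]
shift cm [ 0.0964 -0.0521  0.4186] rows 0.08372775813366137
[291.5  88.3] [288  85   8   8  49]
[314.1 115.3] [299 101  33  27 558]
[285.1 110.9] [283 106   6  10  39]
[231. 117.] [230 111   3  13  35]
[359.2 126.4] [357 124   5   6  25]
[353.8 133.1] [352 131   5   6  25]
[293.4 154.8] [283 148  22  14 226]
[260.7 105.3] [258 103   6   6  29]
[252.  172.9] [240 162  22  21 237]
0.13 63 [0.6282 0.2538 0.1302] [0.6241 0.2492 0.1295]
0.15 68 [0.6273 0.2522 0.1499] [0.6242 0.2495 0.1499]
0.17 63 [0.6279 0.2529 0.1697] [0.6246 0.2494 0.1699]
0.19 68 [0.6276 0.2532 0.1898] [0.6251 0.249  0.1898]
[0.082  0.0953 0.101 ] [0.6263 0.2552 0.094 ]
```

Its axis is now within 2 mm of the pan centre and about 4 mm above it. I lower in small steps and watch the force.

Request:
{"fn": "play_rows", "kwargs": {
  "increments": "0 0 0.15 0; 0 0 0.1 0; 0 0 0 0"
}}

```text
t: 12.0
position: [0.6312, 0.258, 0.2329]
tcp_rot: [0.303, -3.08, 0.018]
wrist_force: [0.1, 0.2, -1.8]
opening: 0.39
```

Request:
{"fn": "play_rows", "kwargs": {
  "increments": "0 0 0.15 0; 0 0 0.1 0; 0 0 0 0"
}}

```text
t: 12.3
position: [0.6319, 0.2581, 0.2317]
tcp_rot: [0.302, -3.082, 0.017]
wrist_force: [-0.2, -0.6, -1.2]
opening: 0.39
```

Request:
{"fn": "play_rows", "kwargs": {
  "increments": "0 0 0.15 0; 0 0 0.05 0; 0 0 0 0"
}}

```text
t: 12.6
position: [0.6326, 0.2583, 0.2317]
tcp_rot: [0.303, -3.085, 0.016]
wrist_force: [-1.2, 0.0, 0.7]
opening: 0.394
```

Request:
{"fn": "play_rows", "kwargs": {
  "increments": "0 0 0.15 0; 0 0 0.05 0; 0 0 0 0"
}}

```text
t: 12.9
position: [0.6335, 0.2585, 0.2318]
tcp_rot: [0.303, -3.088, 0.014]
wrist_force: [0.1, -0.0, 0.2]
opening: 0.391
```

The z value has stopped at 0.2317 and the weight is off the wrist, so the foot is on the pan. I'll check the lean before letting go.

```bash
python3 go.py;python3 look.py s7 side 220 65;  python3 - <<'E'
from h import *
np.set_printoptions(precision=4,suppress=True)
S=dict(np.load("s7.npz"))
P=pts(S,np.ones((400,640),bool));P=P[(abs(P[:,0]-.62)<.06)&(abs(P[:,1]-.255)<.05)]
for a in np.arange(.11,.2,.02):
    w=P[abs(P[:,2]-a)<.01]
    if len(w)>5: print(a.round(2),len(w),(w.min(0)+w.max(0))/2,w.mean(0))
b,l=blobs(S,(100,120,60),(125,255,255),(275,140,310,176),50);q=pts(S,l>0);print(np.percentile(q[:,2],[5,50,90]),(q.min(0)+q.max(0))/2)
E
```

```text
t 12.9 pos [0.6335 0.2585 0.2318] f [ 0.1269 -0.014   0.2351] op 0.39062686094615084 q1,q7 [-0.6114  1.4425]
x [-0.9802 -0.1941  0.0396] y [-0.1944  0.9809 -0.0052] z [-0.0379 -0.0128 -0.9992]
[292.3  89.4] [289  86   7   8  51]
[314.3 115.4] [300 102  32  26 542]
[285.3 110.9] [283 106   6  10  44]
[231.1 117.1] [230 111   4  13  36]
[359.2 126.4] [357 124   5   6  25]
[353.8 133.1] [352 131   5   6  25]
[293.5 155.7] [283 148  22  15 226]
0.11 66 [0.6263 0.2558 0.1101] [0.6239 0.2501 0.1092]
0.13 66 [0.6278 0.2557 0.1301] [0.6238 0.25   0.1302]
0.15 65 [0.6275 0.2542 0.1502] [0.6252 0.2492 0.1505]
0.17 68 [0.6277 0.2561 0.17  ] [0.6243 0.2501 0.1707]
0.19 67 [0.6283 0.2553 0.1903] [0.6257 0.2497 0.1907]
[0.0788 0.0922 0.0969] [0.6264 0.2543 0.0917]
```

View pics/s7.png

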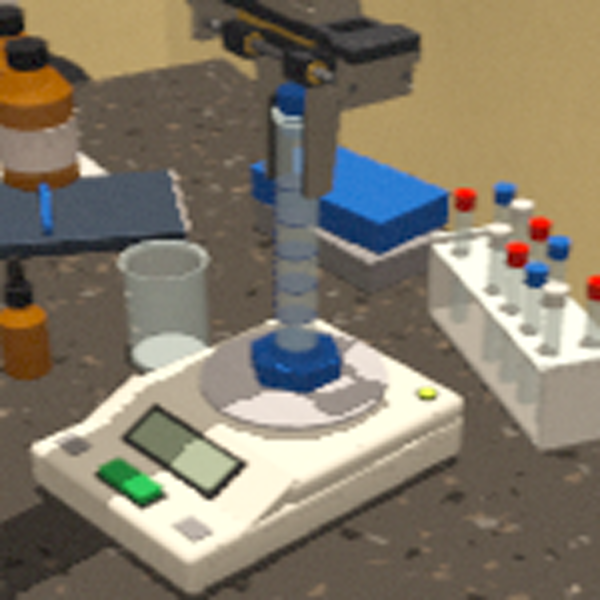

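The foot sits near the middle of the pan at (0.626, 0.254), and the tube leans about 1° at most. I let go gently by dropping the grip force first, then opening.

Request:
{"fn": "play_rows", "kwargs": {
  "increments": "0 0 0 0; 0 0 0 0; 0 0 0 0",
  "grip": 0.8,
  "grip_force": 3
}}

```text
t: 13.25
position: [0.6333, 0.2587, 0.2316]
tcp_rot: [0.303, -3.087, 0.014]
wrist_force: [-0.8, 0.0, 3.0]
opening: 0.402
```

Request:
{"fn": "play_rows", "kwargs": {
  "increments": "0 0 0 0; 0 0 0 0; 0 0 0 0; 0 0 0 0",
  "grip": 0.55
}}

```text
t: 13.65
position: [0.6326, 0.2584, 0.2295]
tcp_rot: [0.303, -3.085, 0.016]
wrist_force: [0.6, 0.6, 0.2]
opening: 0.448
```

Request:
{"fn": "play_rows", "kwargs": {
  "increments": "0 0 0 0; 0 0 0 0; 0 0 0 0; 0 0 0 0; 0 0 0 0",
  "grip": 0
}}

```text
t: 14.15
position: [0.6324, 0.2583, 0.229]
tcp_rot: [0.303, -3.084, 0.016]
wrist_force: [1.0, 0.2, -0.1]
opening: 0.866
```

```bash
python3 go.py;python3 look.py s8 side 220 65;  python3 - <<'E'
from h import *
np.set_printoptions(precision=4,suppress=True)
S=dict(np.load("s8.npz"))
P=pts(S,np.ones((400,640),bool));P=P[(abs(P[:,0]-.62)<.06)&(abs(P[:,1]-.255)<.05)]
for a in np.arange(.11,.28,.02):
    w=P[abs(P[:,2]-a)<.01]
    if len(w)>5: print(a.round(2),len(w),(w.min(0)+w.max(0))/2,w.mean(0))
E
```

```text
t 14.15 pos [0.6324 0.2583 0.229 ] f [ 1.0341  0.2294 -0.1023] op 0.8661095282089619 q1,q7 [-0.6115  1.4425]
x [-0.98   -0.1941  0.0434] y [-0.1946  0.9809 -0.0061] z [-0.0414 -0.0144 -0.999 ]
[291.2  90.2] [286  87  11   8  77]
[314.3 115.5] [297 100  35  28 514]
[284.8 111. ] [283 107   4   9  27]
[231.  116.9] [230 111   3  13  34]
[359.2 126.4] [357 124   5   6  25]
[353.8 133.1] [352 131   5   6  25]
[293.4 156. ] [283 149  22  14 226]
0.11 60 [0.6265 0.251  0.1101] [0.6222 0.249  0.11  ]
0.13 55 [0.6245 0.2549 0.1304] [0.6218 0.2489 0.1304]
0.15 65 [0.6238 0.2556 0.1501] [0.6216 0.2494 0.1501]
0.17 61 [0.6245 0.2539 0.1701] [0.6216 0.2492 0.1702]
0.19 69 [0.6247 0.2528 0.19  ] [0.6222 0.2492 0.1897]
0.21 69 [0.6245 0.253  0.21  ] [0.6217 0.249  0.21  ]
0.23 113 [0.6298 0.2532 0.2302] [0.625  0.2493 0.2313]
0.25 156 [0.6308 0.2545 0.25  ] [0.6265 0.2478 0.2498]
0.27 139 [0.6314 0.2549 0.2701] [0.6259 0.2475 0.2698]
```

View pics/s8.png

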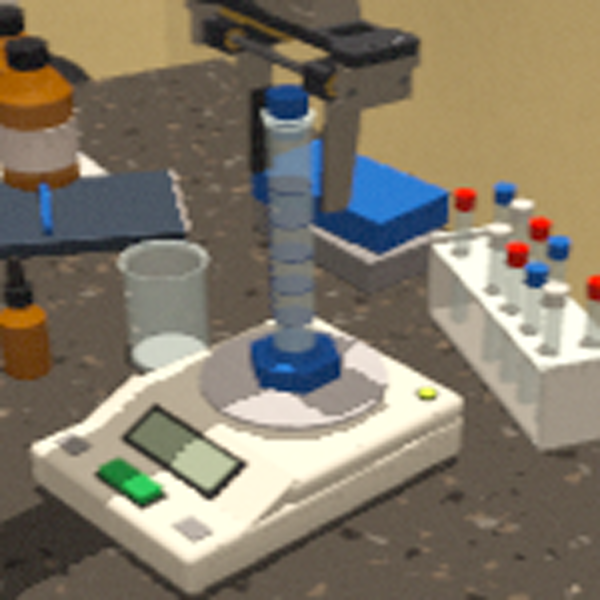

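The cylinder stands upright on its own at about (0.625, 0.254). I back off straight up.

Request:
{"fn": "play_rows", "kwargs": {
  "increments": "0 0 -1 0; 0 0 -2 0; 0 0 -3 0; 0 0 -3 0; 0 0 -2.5 0"
}}

```text
t: 14.7
position: [0.6356, 0.2594, 0.3461]
tcp_rot: [0.302, -3.077, 0.02]
wrist_force: [0.7, 0.3, 0.4]
opening: 1.003
```

```bash
python3 go.py .4675 .211 .33
```

```text
t 14.7 pos [0.6356 0.2594 0.3461] f [0.7114 0.2621 0.4152] op 1.0027734735813245 q1,q7 [-0.6156  1.4268]
x [-0.9797 -0.1938  0.0506] y [-0.1945  0.9809 -0.0081] z [-0.048  -0.0177 -0.9987]
shift cm [17.3254 -1.4652  2.4998] rows 3.465081669785628
```

Request:
{"fn": "play_rows", "kwargs": {
  "increments": "2 0 0 -2; 4 -0.3 0 -2; 4 -0.3 0 0; 4 -0.3 0 0; 2.5 0 0 0",
  "grip": 1,
  "grip_force": 20
}}

```text
t: 15.2
position: [0.478, 0.209, 0.361]
tcp_rot: [0.413, -3.077, 0.013]
wrist_force: [0.0, 0.5, 0.1]
opening: 0.591
```

```bash
python3 go.py .4675 .211 .08;python3 look.py s9 side 220 65
```

```text
t 15.2 pos [0.478 0.209 0.361] f [0.0435 0.4663 0.0588] op 0.5906528558878662 q1,q7 [-0.6918  1.4021]
x [-0.9639 -0.2635  0.0376] y [-0.2639  0.9646 -0.0036] z [-0.0354 -0.0134 -0.9993]
shift cm [-0.0935  0.5701 28.1147] rows 5.622947357303003
[292.4  90.1] [288  86  10   9  77]
[312.5 114.4] [298 100  34  28 625]
[285.1 109.8] [283 105   5  11  46]
[231. 117.] [230 111   3  13  35]
[359.2 126.4] [357 124   5   6  25]
[353.8 133.1] [352 131   5   6  25]
[293.5 155.9] [283 149  22  14 227]
```

View pics/s9.png

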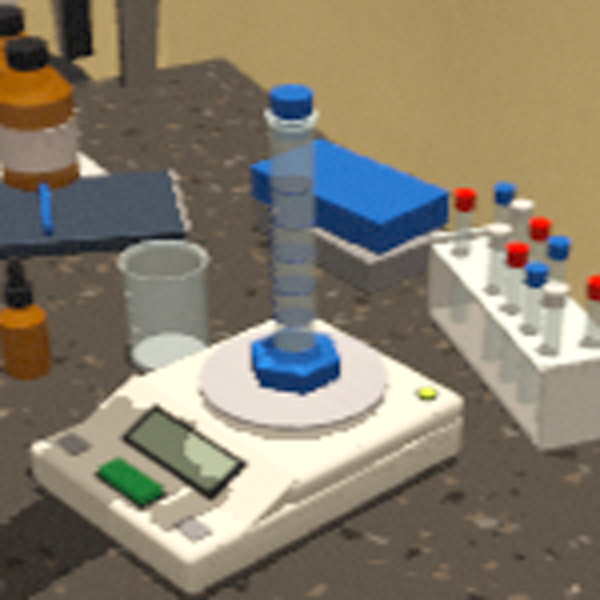

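The cylinder stands free and centred on the pan. Now I go down over the key, stopping above it to check alignment.

Request:
{"fn": "play_rows", "kwargs": {
  "increments": "0 0.3 2 0; 0 0.2 4.5 0; 0 0 4.5 0; 0 0 4.5 0; 0 0 3 0"
}}

```text
t: 15.75
position: [0.4735, 0.215, 0.1835]
tcp_rot: [0.418, -3.098, -0.006]
wrist_force: [-0.2, -0.7, -0.2]
opening: 0.106
```

```bash
python3 go.py .4675 .211 .08
```

```text
t 15.75 pos [0.4735 0.215  0.1835] f [-0.2453 -0.6613 -0.1665] op 0.10596686843473162 q1,q7 [-0.6758  1.438 ]
x [-0.9641 -0.2651  0.0151] y [-0.265   0.9642  0.0056] z [-0.016   0.0014 -0.9999]
shift cm [ 0.5317 -0.2845 10.3574] rows 2.0714815336185537
```

Request:
{"fn": "play_rows", "kwargs": {
  "increments": "0.2 -0.2 3.5 0; 0.2 -0.1 3 0; 0 0 1.5 0; 0 0 0.5 0; 0 0 0 0"
}}

```text
t: 16.25
position: [0.4697, 0.2111, 0.0947]
tcp_rot: [0.417, -3.096, -0.004]
wrist_force: [-0.2, 0.5, -0.1]
opening: 0.004
```

```bash
python3 go.py .4675 .211 .053;python3 look.py s10 side 200 100; python3 look.py t10 top 180 130
```

```text
t 16.25 pos [0.4697 0.2111 0.0947] f [-0.1925  0.486  -0.0586] op 0.0036834117052524503 q1,q7 [-0.6505  1.4804]
x [-0.9642 -0.2648  0.0168] y [-0.2647  0.9643  0.0048] z [-0.0175  0.0002 -0.9998]
shift cm [0.1473 0.0338 4.1717] rows 0.8343459787438375
[312.5 114.4] [298 100  34  28 624]
[285.1 109.8] [283 105   5  11  45]
[231.  114.7] [230 111   3   8  23]
[293.5 156. ] [283 149  22  15 227]
[323.8 232.7] [315 218  18  28 339]
[235.3 156.2] [230 151  12  11  99]
[252.1 172.6] [240 160  22  23 241]
```

View pics/s10.png

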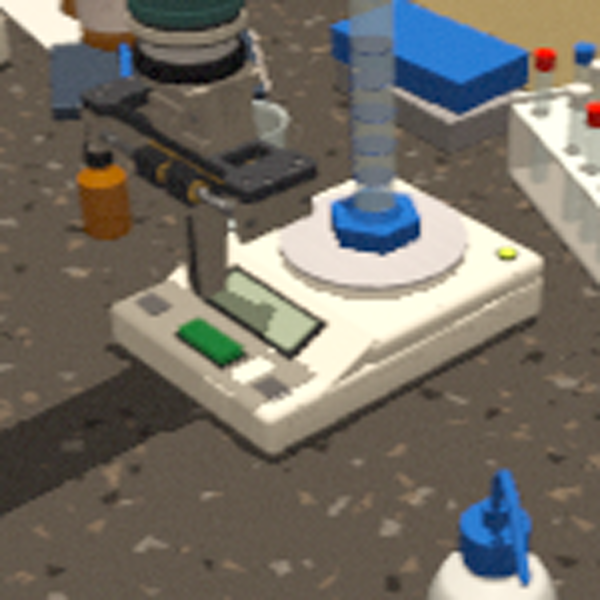

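View pics/t10.png

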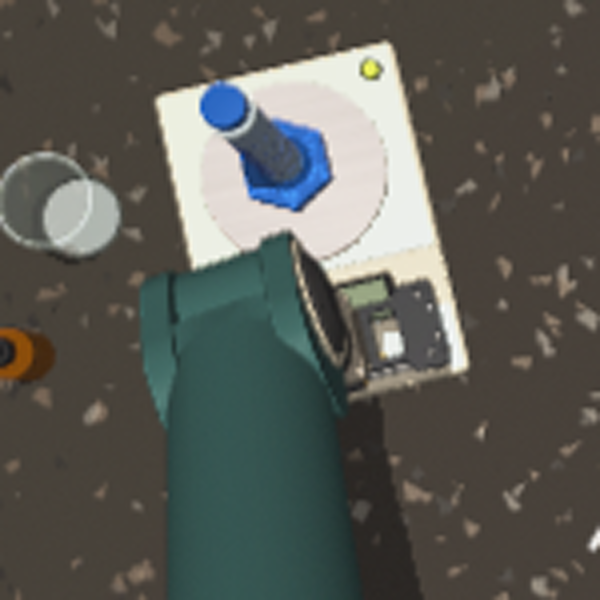

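```bash
python3 - <<'E'
from h import *
np.set_printoptions(precision=4,suppress=True)
S=dict(np.load("side0.npz"));T=dict(np.load("top0.npz"))
a=np.array([.9650,.2622]);b=np.array([-.2622,.9650])
for n,c in(("S",S),("T",T)):
    P=pts(c,np.ones((400,640),bool));d=P[:,:2]-[.4685,.2115];u=d@a;v=d@b
    for lo in np.arange(-.04,.05,.006):
        g=(abs(v)<.02)&(u>=lo)&(u<lo+.006)
        g2=(abs(v)>.032)&(abs(v)<.05)&(u>=lo)&(u<lo+.006)
        print(n,round(lo+.003,3),g.sum(),np.median(P[g,2]),np.median(P[g2,2]))
    bl,l=blobs(c,(50,120,40),(85,255,255),(240,175,285,235))
    q=pts(c,l>0);d=q[:,:2]-[.4685,.2115];print("key u",np.percentile(d@a,[2,98]),"v",np.percentile(d@b,[2,98]),np.median(q[:,2]))
E
python3 go.py .4685 .2115 .056
```

```text
S -0.037 17 -0.0006811265428161501 -0.00022752640212755606
S -0.031 16 -0.0007576726283273945 -0.0016238524539983373
S -0.025 78 0.024907782268608115 0.024402774976118792
S -0.019 32 0.04136174035995164 0.041332719195198944
S -0.013 24 0.04411270330959313 0.04318494761549028
S -0.007 27 0.050997933246148715 0.04273980233680336
S -0.001 14 0.05219387740592757 0.04308895734830208
S 0.005 18 0.05234425437351181 0.04317646073384798
S 0.011 6 0.051292175787399794 0.04334329888832471
S 0.017 7 0.0435254509067387 0.04331960686225933
S 0.023 15 0.042318094629010886 0.043282457534176214
S 0.029 22 0.04357266403079274 0.0438091060730955
S 0.035 23 0.047431919597157104 0.04786938591998237
S 0.041 26 0.05099468365897053 0.051759631530882026
S 0.047 17 0.05321322115364363 0.053133444533874134
key u [-0.0111  0.008 ] v [-0.0252  0.0243] 0.05166605339893279
T -0.037 20 -0.0008934335908557234 -0.0008053511730815243
T -0.031 22 0.0007044142094749896 -0.0006243358399250619
T -0.025 30 0.0029480854891477007 0.002578609479642567
T -0.019 22 0.042520513207665686 0.043111778227860734
T -0.013 24 0.0437149
[... 164 characters left out ...]
4013 0.043990621123034916
T 0.011 21 0.0509877576572917 0.04375971123882337
T 0.017 24 0.044738480216083315 0.04576179901901323
T 0.023 21 0.04330485238014161 0.04421212196243405
T 0.029 25 0.044281599251802195 0.04438650461532118
T 0.035 24 0.04931442177508824 0.04836442419351934
T 0.041 23 0.0497352262531424 0.05066306919602459
T 0.047 25 0.053184136416442346 0.05390202211475231
key u [-0.0101  0.0109] v [-0.0234  0.0271] 0.052279205156745424
t 16.35 pos [0.4704 0.2114 0.0956] f [-0.3761 -0.8583 -0.2007] op 0.0067059011220174086 q1,q7 [-0.6506  1.4804]
x [-0.9642 -0.2648  0.0149] y [-0.2648  0.9643  0.0054] z [-0.0158  0.0013 -0.9999]
shift cm [0.1176 0.0345 3.9673] rows 0.7934661761002916
```

The key centre is confirmed at (0.4685, 0.2115). Its top is at 52–53 mm and the strip around it at 44 mm, so nothing gets in the way of a full press.

Request:
{"fn": "play_rows", "kwargs": {
  "increments": "0.1 0 1.5 0; 0 0 1.3 0; 0 0 0.6 0; 0 0 0 0"
}}

```text
t: 16.75
position: [0.4725, 0.2133, 0.0647]
tcp_rot: [0.419, -3.106, -0.011]
wrist_force: [-0.0, 0.5, -0.0]
opening: 0.003
```

Request:
{"fn": "play_rows", "kwargs": {
  "increments": "0 0 0.3 0; 0 0 0 0"
}}

```text
t: 16.95
position: [0.4731, 0.2135, 0.0622]
tcp_rot: [0.419, -3.107, -0.012]
wrist_force: [0.0, 0.3, 0.1]
opening: 0.003
```

```bash
python3 go.py .4685 .2115 .048
```

```text
t 16.95 pos [0.4731 0.2135 0.0622] f [0.0071 0.2816 0.144 ] op 0.003337938388750309 q1,q7 [-0.6376  1.4983]
x [-0.9642 -0.265   0.005 ] y [-0.2649  0.9642  0.0083] z [-0.007   0.0067 -1.    ]
shift cm [ 0.4873 -0.0884  1.4216] rows 0.28432255226723074
```

Request:
{"fn": "play_rows", "kwargs": {
  "increments": "0.4 -0.1 0.2 0; 0.1 0 0.2 0; 0 0 0 0"
}}

```text
t: 17.25
position: [0.4685, 0.2112, 0.0586]
tcp_rot: [0.419, -3.108, -0.013]
wrist_force: [0.0, -0.7, -0.4]
opening: 0.006
```

```bash
python3 go.py .4685 .2115 .048
```

```text
t 17.25 pos [0.4685 0.2112 0.0586] f [ 0.0165 -0.6772 -0.3705] op 0.005840824283042041 q1,q7 [-0.6367  1.5001]
x [-0.9643 -0.2649  0.0039] y [-0.2649  0.9642  0.0086] z [-0.0061  0.0072 -1.    ]
shift cm [-0.0148  0.0158  1.0562] rows 0.21124749417000807
```

Aligned. Now the press.

Request:
{"fn": "play_rows", "kwargs": {
  "increments": "0 0 0.4 0; 0 0 0.3 0; 0 0 0.2 0"
}}

```text
t: 17.55
position: [0.4686, 0.2114, 0.0495]
tcp_rot: [0.419, -3.109, -0.013]
wrist_force: [-0.5, 0.3, 4.5]
opening: 0.003
```

Request:
{"fn": "play_rows", "kwargs": {
  "increments": "0 0 0.3 0; 0 0 0.3 0"
}}

```text
t: 17.75
position: [0.4689, 0.2115, 0.0476]
tcp_rot: [0.419, -3.107, -0.015]
wrist_force: [-12.9, -6.1, 50.0]
opening: 0.004
```

```bash
python3 go.py .4685 .2115 .048
```

```text
t 17.75 pos [0.4689 0.2115 0.0476] f [-12.8582  -6.0531  50.0331] op 0.004065758692372553 q1,q7 [-0.6298  1.508 ]
x [-0.9643 -0.2647  0.0049] y [-0.2647  0.9643  0.0102] z [-0.0075  0.0085 -0.9999]
shift cm [ 0.0368  0.012  -0.0421] rows 0.008413377000616923
```

The force rose to 50 N against the stop, harder than I meant, so the key is certainly fully down. I release at once.

Request:
{"fn": "play_rows", "kwargs": {
  "increments": "0 0 -1 0; 0 0 -2 0; 0 0 -2.5 0; 0.5 0 -3 0; 0.5 0 -2 0"
}}

```text
t: 18.25
position: [0.4593, 0.2073, 0.1543]
tcp_rot: [0.417, -3.104, -0.013]
wrist_force: [0.9, -0.1, -0.2]
opening: 0.003
```

Request:
{"fn": "play_rows", "kwargs": {
  "increments": "1.5 0 -3 0; 1.5 0 -3 0; 1.5 0 -2 0; 0.5 0 -1 0; 0 0 0 0"
}}

```text
t: 18.75
position: [0.4116, 0.1938, 0.2496]
tcp_rot: [0.418, -3.109, -0.017]
wrist_force: [-0.4, 0.9, 0.8]
opening: 0.005
```

```bash
python3 go.py;python3 look.py s11 side 200 65; python3 look.py t11 top 180 100; python3 - <<'E'
from h import *
np.set_printoptions(precision=4,suppress=True)
S=dict(np.load("s11.npz"));T=dict(np.load("t11.npz"))
P=pts(S,np.ones((400,640),bool));P=P[(abs(P[:,0]-.62)<.06)&(abs(P[:,1]-.255)<.05)]
for a in np.arange(.11,.28,.04):
    w=P[abs(P[:,2]-a)<.01];print(a.round(2),len(w),(w.min(0)+w.max(0))/2)
b,l=blobs(S,(50,120,40),(85,255,255),(235,175,285,235));q=pts(S,l>0);print("key z",np.median(q[:,2]))
S0=dict(np.load("side0.npz"));m=np.abs(S0["image"].astype(int)-S["image"]).sum(2)>90
cv2.imwrite("pics/s11full.png",S["image"][:,:,::-1])
cv2.imwrite("pics/diff.png",(m*255).astype(np.uint8))
E
```

```text
t 18.75 pos [0.4116 0.1938 0.2496] f [-0.3623  0.8551  0.8159] op 0.004838922564341851 q1,q7 [-0.7185  1.3652]
x [-0.9645 -0.2642  0.003 ] y [-0.2642  0.9644  0.0111] z [-0.0058  0.0099 -0.9999]
[292.   90.1] [287  86  11   9  76]
[312.5 114.4] [298 100  34  28 625]
[285.  109.6] [283 105   5  11  44]
[293.4 156. ] [283 149  22  15 229]
[184.9 109.2] [180 100  13  20 202]
[260.6 105.3] [258 103   6   6  28]
[235.3 156.2] [230 151  12  11  99]
[252.1 172.5] [240 160  22  23 243]
0.11 57 [0.6242 0.2526 0.11  ]
0.15 57 [0.6247 0.2546 0.1498]
0.19 66 [0.6252 0.2557 0.1902]
0.23 68 [0.6248 0.2525 0.2303]
0.27 70 [0.6251 0.2509 0.27  ]
key z 0.051694219649802156
```

View pics/s11full.png

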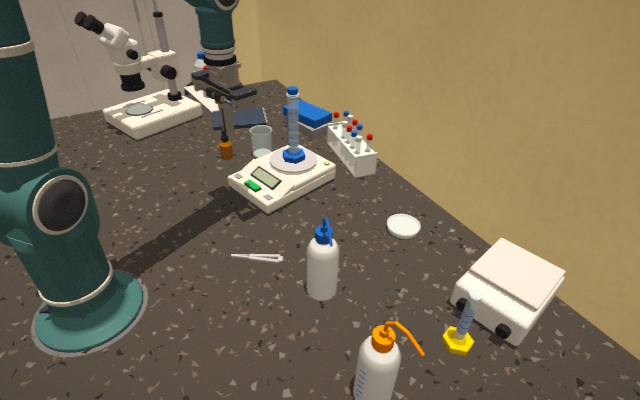

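View pics/diff.png

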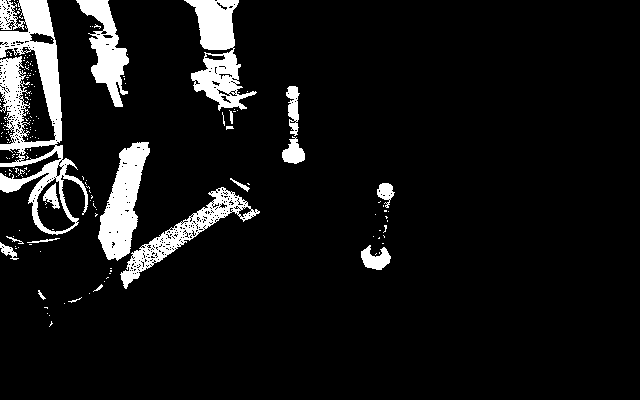

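View pics/t11.png

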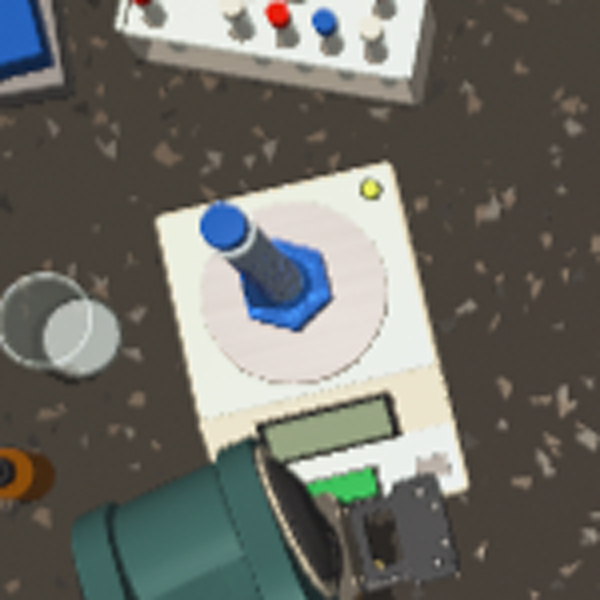

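The cylinder stands upright at side-view pixel (293,120), and its foot sits mid-pan in the top view. In the difference picture only the cylinder, the arm and the arm's shadow changed. The key is back up and the arm touches nothing.

```bash
python3 -c "
from rig import ctrl
print(ctrl.hand_in())"
```

```text
the job is handed in; nothing more can be done
None
```

I stood the measuring cylinder upright in the middle of the balance pan and let go of it. Then I pressed the green tare key right down and released it, and handed the job in at about 19 s on the robot's clock; the hand-in reports no verdict.

**Last checks:**
- **Cylinder:** its axis is at about (0.625, 0.254), within about 2 mm of the pan centre at (0.626, 0.254). I measured no lean along its height.
- **Tare key:** its top face reads 51.7 mm, the same as before the press, so it has sprung back.
- **Other things on the bench:** comparing side views from the start and the end, only the cylinder, the arm and the arm's shadow changed.
- **Robot:** the gripper is clear of everything.

**What went less well:**
- **Press force:** the wrist force rose to about 50 N when the closed fingertips reached the key's stop, far more than the 4.9 N needed. It stayed below the 120 N wrist limit. It was over 40 N, but that limit is for the arm or the gripper's body, and only the fingertips touched the key.
- **First grip:** I opened and gripped again 9 mm lower because the opening read 36 mm on a 32 mm tube. The second grip read the same, so I took it as an offset in the reading.
- **Tool tilt:** the tool drifted up to about 3° off vertical during the carry. The cylinder leaned only about 1° and settled upright when released.

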